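# Line up the seasoning canisters by height

## Task

Line up the four steel canisters on the four round black pads of the low wooden rack in order of height: the tallest on the pad next to the white spoon pot, then one after another down to the shortest at the other end, each standing upright in the middle of its pad. Do not knock any canister over, and leave the amber sauce bottle standing where it is.

Things in the scene. Friction and masses are not known exactly. Their poses are not given: they have to be found in the camera images.
- canister_q: the tallest of four lidded brushed-steel canisters: upright cylinder 64 mm in diameter, 120 mm high to the flat top of the lid, with a black knob (16 mm wide, 12 mm high) on top of that. The lid does not come off. Origin: centre of the underside; z up along its axis. Stands loose on the counter (z = 0); 80 to 510 g
- canister_s: the second tallest of four lidded brushed-steel canisters: upright cylinder 58 mm in diameter, 97 mm high to the flat top of the lid, with a black knob (16 mm wide, 12 mm high) on top of that. The lid does not come off. Origin: centre of the underside; z up along its axis. Stands loose on the counter (z = 0); 80 to 510 g
- canister_p: the third of four lidded brushed-steel canisters: upright cylinder 52 mm in diameter, 75 mm high to the flat top of the lid, with a black knob (16 mm wide, 12 mm high) on top of that. The lid does not come off. Origin: centre of the underside; z up along its axis. Stands loose on the counter (z = 0); 80 to 510 g
- canister_r: the shortest of four lidded brushed-steel canisters: upright cylinder 46 mm in diameter, 55 mm high to the flat top of the lid, with a black knob (16 mm wide, 12 mm high) on top of that. The lid does not come off. Origin: centre of the underside; z up along its axis. Stands loose on the counter (z = 0); 80 to 510 g
- pad_a: one of four alike black rubber pads, 74 mm across, 3 mm thick, fixed in a row about 88 mm apart (each up to 8 mm out of line) on a fixed wooden rack (120 x 344 mm, 20 mm high, its far edge has a lip 8 mm higher). Origin: centre of the pad's underside; canisters stand on its top, 23 mm above the counter. The letter says nothing about its place in the row, which changes from start to start
- pad_b: one of four alike black rubber pads, 74 mm across, 3 mm thick, fixed in a row about 88 mm apart (each up to 8 mm out of line) on a fixed wooden rack (120 x 344 mm, 20 mm high, its far edge has a lip 8 mm higher). Origin: centre of the pad's underside; canisters stand on its top, 23 mm above the counter. The letter says nothing about its place in the row, which changes from start to start
- pad_c: one of four alike black rubber pads, 74 mm across, 3 mm thick, fixed in a row about 88 mm apart (each up to 8 mm out of line) on a fixed wooden rack (120 x 344 mm, 20 mm high, its far edge has a lip 8 mm higher). Origin: centre of the pad's underside; canisters stand on its top, 23 mm above the counter. The letter says nothing about its place in the row, which changes from start to start
- pad_d: one of four alike black rubber pads, 74 mm across, 3 mm thick, fixed in a row about 88 mm apart (each up to 8 mm out of line) on a fixed wooden rack (120 x 344 mm, 20 mm high, its far edge has a lip 8 mm higher). Origin: centre of the pad's underside; canisters stand on its top, 23 mm above the counter. The letter says nothing about its place in the row, which changes from start to start
- spoon_pot: fixed white pot, 80 mm across, 100 mm high, with wooden spoons up to 190 mm above the counter; stands on the counter at one end of the row of pads or the other, about 100 mm from the centre of the nearest pad (a brown wooden salt box, 80 mm square, 55 mm high, stands at the other end). Origin: centre of its underside
- sauce_bottle: loose amber glass bottle, 58 mm in diameter and 150 mm high with its black cap, standing among the canisters. Origin: centre of its underside, z up

How it is judged:
At the end, for the whole second after the job is handed in: Counted from the spoon pot, the four pads carry the tallest, second, third and shortest canister, each upright (within 0.08 rad), standing on its pad within 15 mm of the pad's centre, released and at rest; the sauce bottle still stands within 30 mm of its starting place ((horizontal distance between canister_q and pad_a below 0.015 m or horizontal distance between canister_q and pad_b below 0.015 m or horizontal distance between canister_q and pad_c below 0.015 m or horizontal distance between canister_q and pad_d below 0.015 m) and horizontal distance between canister_q and spoon_pot between 0.06 and 0.14 m and height (world z) of canister_q between 0.018 and 0.028 m and angle between each of canister_q, canister_s, canister_p, canister_r's own z axis and vertical below 0.08 rad and linear speed of each of canister_q, canister_s, canister_p, canister_r below 0.02 m/s and (horizontal distance between canister_s and pad_a below 0.015 m or horizontal distance between canister_s and pad_b below 0.015 m or horizontal distance between canister_s and pad_c below 0.015 m or horizontal distance between canister_s and pad_d below 0.015 m) and horizontal distance between canister_s and spoon_pot between 0.148 and 0.228 m and height (world z) of canister_s between 0.018 and 0.028 m and (horizontal distance between canister_p and pad_a below 0.015 m or horizontal distance between canister_p and pad_b below 0.015 m or horizontal distance between canister_p and pad_c below 0.015 m or horizontal distance between canister_p and pad_d below 0.015 m) and horizontal distance between canister_p and spoon_pot between 0.236 and 0.316 m and height (world z) of canister_p between 0.018 and 0.028 m and (horizontal distance between canister_r and pad_a below 0.015 m or horizontal distance between canister_r and pad_b below 0.015 m or horizontal distance between canister_r and pad_c below 0.015 m or horizontal distance between canister_r and pad_d below 0.015 m) and horizontal distance between canister_r and spoon_pot between 0.324 and 0.404 m and height (world z) of canister_r between 0.018 and 0.028 m and distance of sauce_bottle from where it was at the start of the episode below 0.03 m and angle between sauce_bottle's own z axis and vertical below 0.1 rad); the robot touches nothing.
It fails at once if a canister is knocked over (angle between any of canister_q, canister_s, canister_p, canister_r's own z axis and vertical above 0.7 rad).
It fails at once if the sauce bottle is knocked over or shoved more than 30 mm (angle between sauce_bottle's own z axis and vertical above 0.5 rad or distance of sauce_bottle from where it was at the start of the episode above 0.03 m).
It also fails if it takes over 106 s, if anything falls off the work surface, if the arm or the gripper's body presses on something with over 40 N, if the wrist force passes 120 N, or if a joint passes its speed limit or range.

## Robot

A 6-joint arm with a two-finger parallel gripper is mounted at the origin on the work surface. World frame = base frame: x ahead of the robot, y to its left, z up, the work surface at z = 0. Lengths are in m, angles in rad, forces in N, time in s.
With the tool pointing down it reaches from about 0.425 to 0.95 m from the base axis. Payload 3.5 kg.
Tool frame: the origin (TCP) lies midway between the tips of the shut fingers; the grasp point (between the pads) lies 19 mm behind it; z points along the fingers, y is the direction in which the jaws open and shut (so a half turn about z gives the same grasp; the last joint's range is limited). The gripper opens to 85 mm and grips with 20 to 120 N. Pads are 22 mm wide; open, the fingers measure 114 mm over their backs; the gripper's body (76 mm by 85 mm) begins 54 mm behind the grasp point. The pads swing forward as they close: fully open they stand 13 mm farther back than shut.
Start: joints at [-1.389, 0.286, 1.577, -0, 1.279, -0.15], TCP at [0.22, -0.638, 0.231] pointing down, gripper open.
Joint ranges: [-2.77, 2.77], [-0.9, 2.22], [0.21, 2.48], [-1.53, 4.67], [0.24, 2.81], [-2.84, 2.84]. Speed limits (rad/s): [2.79, 2.79, 3.14, 3.14, 3.14, 3.14].

## Interface

Orientations are given as a unit quaternion [x, y, z, w].
In Python, from plant import * gives the robot as it stands.
- The arm moves only by the shell command python3 -m jog 'ROWS' [FORCE]. ROWS is a JSON object of lists of equal length, an entry for each row: "travel": the shift along the world's x, y, z in mm, a list of three; "dr": the turn, a rotation vector about the world's x, y, z in degrees, a list of three; "jaw": the closure in counts, from 0 (fully open) to 255 (shut). In form: {"travel": [[x, y, z], ...], "dr": [[wx, wy, wz], ...], "jaw": [jaw, ...]}. A call has 1 to 5 rows; each row shifts and turns the commanded pose from where the row before left it; what a row does not reach is not made up. A row lasts 1/12 s, in which the tool goes at most 41.7 mm and 7.16 degrees, less where a joint would pass 70% of its speed; a pose out of reach is approached as far as the arm can. A call is refused whole if a number of a shift passes 41.7 or a number of a turn 7.16, either way. A call with a gripper value outside its range is refused whole. The fingers move at their own pace and stop on an object; FORCE is the grip in N (left out, the last holds). Time passes only in rows, so rows that do not move let the fingers close. It gives the time, the measured TCP pose, the force and the opening at its end, in the units of the state.
- get_state(): the state, without advancing time (a new reading comes with each control period).
- read_camera(name): name is "scene" or "top" or "wrist"; returns the picture (480x640x3 uint8, red, green, blue); there is no depth.
- camera_info(name): a dict with "K" (3x3 intrinsics, pixels), "R" (3x3) and "t" (3): a world point X has camera coordinates R X + t; the wrist camera has in their place "mount" (4x4, takes a point from camera to tool coordinates, whose origin is the TCP and whose axes are the flange's). Camera axes: x right, y down, z forward; pixel columns grow to the right and rows downward; lengths in m; the calibration is good to about 2 mm. A picture is of the moment at which its call begins: read the wrist's pose just before it. camera_info takes no time and is no camera call.
- sign_off(): hands the job in, once; it reports no verdict.
The state is a dict: "time": time; "qpos": joint angles; "dq": joint speeds; "joint_efforts": joint torques, N m; "eef_pos": TCP position; "tcp_rot": TCP orientation; "contact_force": force on the tool from outside, world axes, zero at the start; "wrist_torque": the same for the moment, N m; "opening": opening from 0.0 (shut) to 1.0 (fully open).
Only numpy, scipy, OpenCV 4.12 (cv2) and the standard library are available. Lean on these libraries where they do the work, as an engineer would, in place of code of your own. Each camera call takes 0.05 s, during which the arm holds its last target. There are 200 camera calls.

## Working session

There is one attempt and no reset: what is moved stays moved. The work goes in short steps, Python scripts to look and compute and a shell command to move; the robot and the scene stay as the last step left them, time stands still between calls to the robot, and variables do not carry over. Pictures are saved under pics/ and viewed, about 12 in all and at most 16, crops included, and the job is handed in when it is done.

```bash
mkdir -p pics && python3 - <<'E'
from plant import *
import cv2
for n in("top","scene"):
    cv2.imwrite(f"pics/{n}0.png",read_camera(n)[:,:,::-1]); i=camera_info(n); print(n,i)
print(camera_info("wrist")); print(get_state())
E
```

```text
top {'K': array([[606.28874799,   0.        , 318.77470234],
       [  0.        , 606.28874799, 244.90410707],
       [  0.        ,   0.        ,   1.        ]]), 'R': array([[ 1.06038075e-02, -9.99943574e-01,  6.38375746e-04],
       [-9.98918699e-01, -1.06218348e-02, -4.52615644e-02],
       [ 4.52657912e-02, -1.57740553e-04, -9.98974966e-01]]), 't': array([-0.00424164,  0.55572741,  1.31044578])}
scene {'K': array([[489.81045216,   0.        , 326.32454926],
       [  0.        , 489.81045216, 237.59133568],
       [  0.        ,   0.        ,   1.        ]]), 'R': array([[-0.83484615,  0.55047503,  0.00302436],
       [ 0.35765281,  0.54657356, -0.75719338],
       [-0.41846908, -0.6310583 , -0.65318378]]), 't': array([ 0.48057347, -0.16004622,  1.28245104])}
{'K': array([[330.86909919,   0.        , 318.78830441],
       [  0.        , 330.86909919, 240.60498917],
       [  0.        ,   0.        ,   1.        ]]), 'mount': array([[-5.95299489e-05, -9.48696429e-01, -3.16188364e-01,
         7.95544487e-02],
       [ 9.99999793e-01, -2.58901547e-04,  5.88538534e-04,
        -3
[... 193 characters left out ...]
e': 0.1, 'qpos': array([-1.38901483e+00,  2.87087793e-01,  1.57803825e+00,  2.33083370e-05,
        1.27860520e+00, -1.49986240e-01]), 'dq': array([-1.02779689e-03, -1.55305603e-03, -2.17554921e-03, -3.23696254e-05,
        1.22565701e-04,  3.76324630e-04]), 'joint_efforts': array([ 7.14792550e-04, -4.07296443e+01, -2.93695968e+01, -1.02808899e-04,
        3.44017666e-03,  7.92074758e-06]), 'eef_pos': array([ 0.21979049, -0.63758272,  0.23007421]), 'tcp_rot': array([ 9.86272785e-01,  1.65120713e-01, -5.84334388e-06, -1.06933768e-03]), 'contact_force': array([-0.11134565,  0.07174729,  0.84949113]), 'wrist_torque': array([-0.00721997,  0.00335962,  0.00256187]), 'opening': 1.0047601926569658}
```

View pics/top0.png

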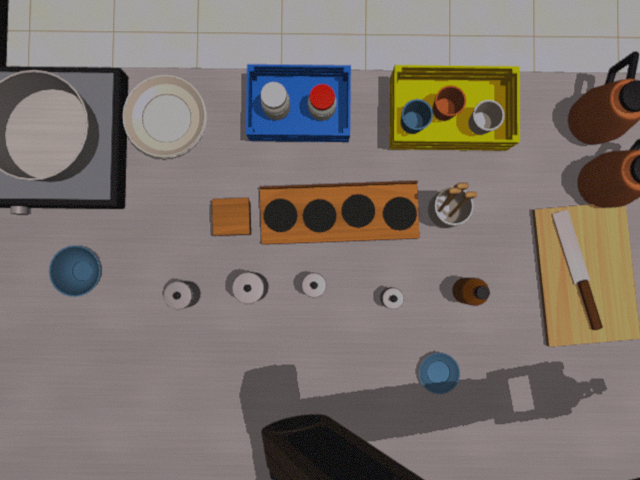

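View pics/scene0.png

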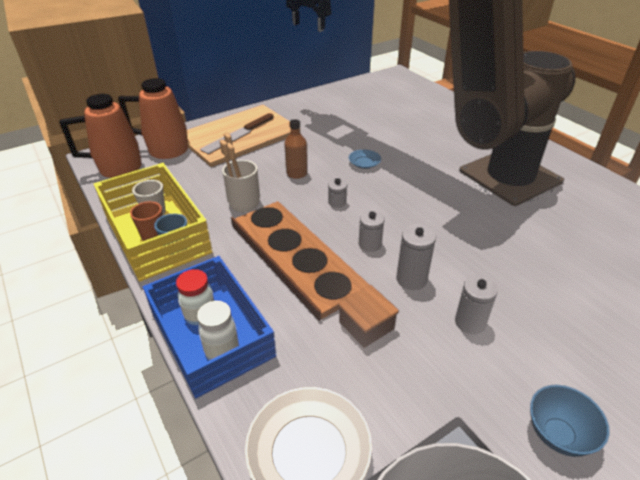

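The pot is on the −y side. From the −y (right) end of the top view, the loose objects are the bottle (470,291), r (393,298), p (313,285), q (248,288) and s (178,294). The pads run at pixel columns 280–400. Next I'll measure them.

```bash
cat > h.py <<'E'
from plant import *
import cv2, numpy as np
def ray(name,uv,z):
    i=camera_info(name); d=i["R"].T@np.linalg.solve(i["K"],[uv[0],uv[1],1]); c=-i["R"].T@i["t"]
    return c+d*(z-c[2])/d[2]
def dark(im,u,v,w,th=60):
    m=(im[v-w:v+w,u-w:u+w].max(2)<th).astype(np.uint8)
    n,l,s,c=cv2.connectedComponentsWithStats(m)
    k=1+np.argmax(s[1:,4]); return c[k]+[u-w,v-w],s[k,4],s[k,2:4]
E
python3 - <<'E'
from h import *
im=cv2.imread("pics/top0.png")
for n,u,v,z,w in[("q",248,288,.128,9),("s",178,294,.105,9),("p",313,285,.083,9),("r",393,298,.063,9),
  ("pad1",400,213,.023,24),("pad2",358,211,.023,24),("pad3",319,215,.023,24),("pad4",280,215,.023,24),("capbottle",482,293,.148,10)]:
    c,a,s=dark(im,u,v,w,70); print(n,c.round(1),a,s,ray("top",c,z).round(4))
sc=cv2.imread("pics/scene0.png")
for n,u,v,z in[("q",419,232,.128),("s",482,284,.105),("p",372,215,.083),("r",338,183,.063)]:
    c,a,s=dark(sc,u,v,9,60); print(n,c.round(1),a,s,ray("scene",c,z).round(4))
E
```

```text
q [247.  287.8] 38 [7 7] [0.4638 0.1433 0.128 ]
s [176.3 295.2] 40 [8 7] [0.4468 0.2886 0.105 ]
p [313.3 284.8] 35 [7 7] [0.4702 0.0122 0.083 ]
r [393.1 298.2] 36 [7 7] [ 0.4435 -0.1549  0.063 ]
pad1 [399.3 213.2] 841 [33 33] [ 0.6259 -0.1723  0.023 ]
pad2 [357.8 210.5] 840 [33 32] [ 0.631  -0.0824  0.023 ]
pad3 [319.1 215.4] 841 [33 32] [0.6194 0.0015 0.023 ]
pad4 [280. 215.] 844 [33 33] [0.6194 0.0864 0.023 ]
capbottle [480.4 292. ] 188 [18 13] [ 0.461  -0.3148  0.148 ]
q [419.2 231.6] 25 [5 6] [0.4649 0.1457 0.128 ]
s [480.6 285.2] 21 [7 5] [0.4517 0.2923 0.105 ]
p [371.8 215.8] 12 [5 3] [0.4726 0.0156 0.083 ]
r [337.2 181.4] 12 [4 4] [ 0.4446 -0.1524  0.063 ]
```

```bash
J="python3 -m jog"
$J '{"travel":[[40,0,0],[40,0,0],[40,0,0],[40,0,0],[40,0,0]],"dr":[[0,0,7.1],[0,0,7.1],[0,0,7.1],[0,0,7.1],[0,0,7.1]],"jaw":[0,0,0,0,0]}' 60
$J '{"travel":[[40,0,0],[0,39,0],[0,39,0],[0,39,0],[0,39,0]],"dr":[[0,0,7.1],[0,0,7.1],[0,0,7.1],[0,0,7.1],[0,0,7.1]],"jaw":[0,0,0,0,0]}'
$J '{"travel":[[0,39,0],[0,39,0],[0,39,0],[0,39,0],[0,39,0]],"dr":[[0,0,0],[0,0,0],[0,0,0],[0,0,0],[0,0,0]],"jaw":[0,0,0,0,0]}'
$J '{"travel":[[0,39,0],[0,39,0],[0,39,0],[0,39,0],[0,39,0]],"dr":[[0,0,0],[0,0,0],[0,0,0],[0,0,0],[0,0,0]],"jaw":[0,0,0,0,0]}'
$J '{"travel":[[0,39,0],[0,39,0],[0,39,0],[0,39,0],[0,39,0]],"dr":[[0,0,0],[0,0,0],[0,0,0],[0,0,0],[0,0,0]],"jaw":[0,0,0,0,0]}'
$J '{"travel":[[0,39,0],[0,0,0],[0,0,0]],"dr":[[0,0,0],[0,0,0],[0,0,0]],"jaw":[0,0,0]}'
cat >> h.py <<'E'
from scipy.spatial.transform import Rotation as Ro
def wray(uv,z,s):
    i=camera_info("wrist"); M=i["mount"]; R=Ro.from_quat(s["tcp_rot"]).as_matrix()
    d=R@M[:3,:3]@np.linalg.solve(i["K"],[uv[0],uv[1],1]); c=s["eef_pos"]+R@M[:3,3]
    return c+d*(z-c[2])/d[2]
def wpix(X,s):
    i=camera_info("wrist"); M=i["mount"]; R=Ro.from_quat(s["tcp_rot"]).as_matrix()
    p=i["K"]@(M[:3,:3].T@(R.T@(np.array(X)-s["eef_pos"])-M[:3,3])); return p[:2]/p[2]
def wlook(fn,X,w=25,th=60):
    s=get_state(); im=read_camera("wrist"); cv2.imwrite(fn,im[:,:,::-1])
    u,v=wpix(X,s).round().astype(int); print("tcp",s["eef_pos"].round(4),"tool x,y",Ro.from_quat(s["tcp_rot"]).as_matrix()[:,:2].T.round(3).tolist(),"pred",u,v)
    c,a,b=dark(im,u,v,w,th); P=wray(c,X[2],s); print("blob",c.round(1),a,b,"at",P.round(4),"shift mm",((P-s["eef_pos"])*1000).round(1),"t",s["time"])
E
python3 -c "
from h import *
wlook('pics/w1.png',[.464,.144,.128])"
```

```text
time: 0.52
eef_pos: [0.4215, -0.6376, 0.2305]
tcp_rot: [0.888, 0.461, 0.0, -0.001]
contact_force: [-0.2, -0.0, 0.7]
opening: 1.001
time: 0.93
eef_pos: [0.46, -0.4802, 0.2293]
tcp_rot: [0.705, 0.709, 0.0, -0.001]
contact_force: [0.3, 0.5, 1.1]
opening: 0.999
time: 1.35
eef_pos: [0.4593, -0.2851, 0.2307]
tcp_rot: [0.707, 0.707, 0.0, -0.001]
contact_force: [1.4, 0.6, 0.4]
opening: 1.002
time: 1.77
eef_pos: [0.4592, -0.0902, 0.2309]
tcp_rot: [0.707, 0.707, -0.0, -0.0]
contact_force: [1.7, 0.4, 0.1]
opening: 1.002
time: 2.18
eef_pos: [0.4592, 0.1047, 0.2311]
tcp_rot: [0.707, 0.707, -0.0, -0.0]
contact_force: [0.9, 0.0, 0.3]
opening: 1.001
time: 2.43
eef_pos: [0.4592, 0.1436, 0.2308]
tcp_rot: [0.705, 0.709, -0.001, -0.0]
contact_force: [-1.2, -0.1, -1.1]
opening: 0.998
tcp [0.4592 0.1436 0.2308] tool x,y [[-0.005, 1.0, -0.0], [1.0, 0.005, -0.001]] pred 327 239
blob [324.8 237.8] 186 [19 20] at [0.462 0.145 0.128] shift mm [   2.8    1.4 -102.8] t 2.4333
```

View pics/w1.png

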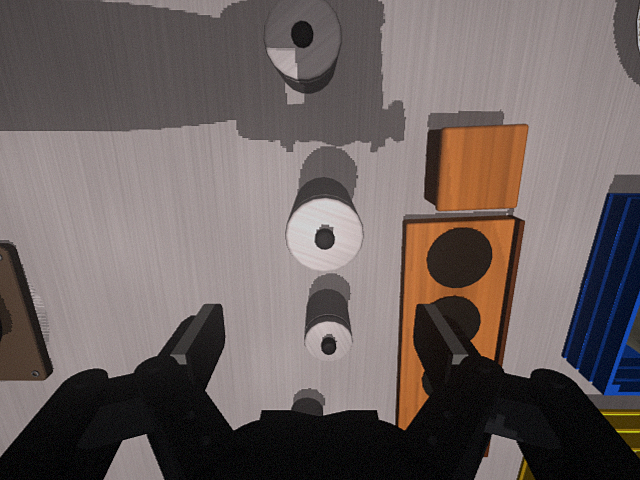

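View 1 puts q's knob at (325,238), where the top-camera estimate predicted, with the jaws straddling it. I'll shift it by (3,1) mm, descend and grip.

```bash
J="python3 -m jog"
$J '{"travel":[[3,1,-30],[0,0,-35],[0,0,-35],[0,0,-35],[0,0,-28]],"dr":[[0,0,0],[0,0,0],[0,0,0],[0,0,0],[0,0,0]],"jaw":[0,0,0,0,0]}'
$J '{"travel":[[0,0,0],[0,0,0],[0,0,0],[0,0,0],[0,0,0]],"dr":[[0,0,0],[0,0,0],[0,0,0],[0,0,0],[0,0,0]],"jaw":[80,160,255,255,255]}' 60
$J '{"travel":[[0,0,0],[0,0,0],[0,0,0],[0,0,0],[0,0,0]],"dr":[[0,0,0],[0,0,0],[0,0,0],[0,0,0],[0,0,0]],"jaw":[255,255,255,255,255]}'
python3 -c "
from h import *
cv2.imwrite('pics/w2.png',read_camera('wrist')[:,:,::-1]);print(get_state()['eef_pos'])"
```

```text
time: 2.9
eef_pos: [0.4619, 0.1408, 0.0657]
tcp_rot: [0.708, 0.706, -0.001, -0.001]
contact_force: [0.0, 1.4, -0.7]
opening: 0.997
time: 3.32
eef_pos: [0.4642, 0.1427, 0.0702]
tcp_rot: [0.707, 0.707, 0.001, 0.001]
contact_force: [-0.4, 0.1, -2.7]
opening: 0.732
time: 3.73
eef_pos: [0.4628, 0.1429, 0.0684]
tcp_rot: [0.707, 0.707, -0.0, -0.0]
contact_force: [-0.6, 0.2, -3.0]
opening: 0.741
[0.46285468 0.14292157 0.06835084]
```

View pics/w2.png

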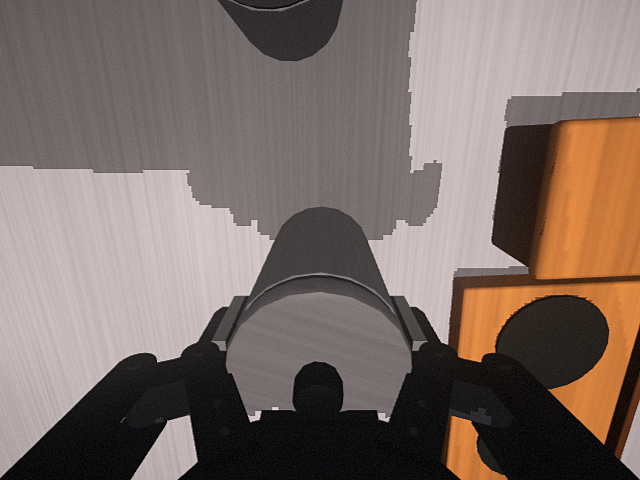

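q is gripped (opening 0.74, about 63 mm). I'll lift it and carry it over pad 1.

```bash
J="python3 -m jog"
$J '{"travel":[[0,0,10],[0,0,20],[0,0,30],[0,0,25],[0,0,15]],"dr":[[0,0,0],[0,0,0],[0,0,0],[0,0,0],[0,0,0]],"jaw":[255,255,255,255,255]}'
python3 -c "
from h import *
im=read_camera('scene');cv2.imwrite('pics/s2.png',im[:,:,::-1])"
$J '{"travel":[[8,-15,0],[16,-32,0],[16,-32,0],[16,-32,0],[16,-32,0]],"dr":[[0,0,0],[0,0,0],[0,0,0],[0,0,0],[0,0,0]],"jaw":[255,255,255,255,255]}'
$J '{"travel":[[16,-32,0],[16,-32,0],[16,-32,0],[16,-32,0],[16,-32,0]],"dr":[[0,0,0],[0,0,0],[0,0,0],[0,0,0],[0,0,0]],"jaw":[255,255,255,255,255]}'
$J '{"travel":[[11,-13,0],[0,0,0],[0,0,0]],"dr":[[0,0,0],[0,0,0],[0,0,0]],"jaw":[255,255,255]}'
python3 -c "
from h import *
cv2.imwrite('pics/s3.png',np.hstack([read_camera('scene')[60:380,120:520,::-1],read_camera('wrist')[:320,120:520,::-1]]))"
```

```text
time: 4.2
eef_pos: [0.4644, 0.143, 0.1723]
tcp_rot: [0.707, 0.707, 0.002, 0.002]
contact_force: [0.3, -0.0, -1.2]
opening: 0.739
time: 4.67
eef_pos: [0.535, -0.0014, 0.168]
tcp_rot: [0.707, 0.707, -0.0, -0.0]
contact_force: [0.4, 0.1, -2.5]
opening: 0.734
time: 5.08
eef_pos: [0.615, -0.1617, 0.1675]
tcp_rot: [0.707, 0.707, -0.0, -0.001]
contact_force: [0.2, 0.8, -1.9]
opening: 0.742
time: 5.33
eef_pos: [0.6256, -0.1738, 0.1673]
tcp_rot: [0.708, 0.707, -0.0, -0.001]
contact_force: [-0.1, -0.3, -3.6]
opening: 0.734
```

View pics/s3.png

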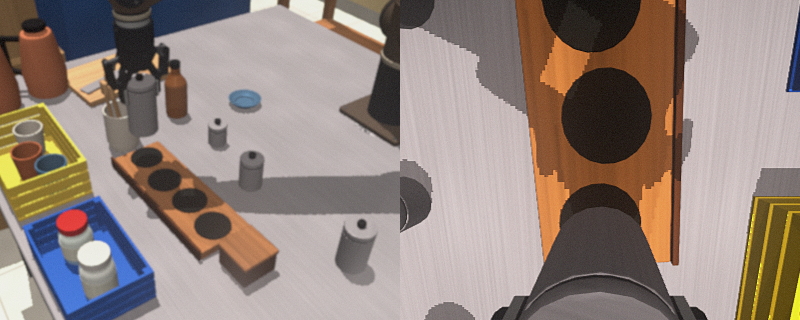

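q hangs upright above pad 1, and the pads show at wrist-crop (606,115) and (592,15). I'll check two pad positions from this view and start lowering.

```bash
J="python3 -m jog"
python3 - <<'E'
from h import *
s=get_state()
for uv in [(326,115)]: print(wray(uv,.023,s), "top says .6194 .0015")
E
$J '{"travel":[[0,0,-20],[0,0,-25],[0,0,-20],[0,0,-7],[0,0,0]],"dr":[[0,0,0],[0,0,0],[0,0,0],[0,0,0],[0,0,0]],"jaw":[255,255,255,255,255]}'
$J '{"travel":[[0,0,-1],[0,0,-1],[0,0,-1],[0,0,-1],[0,0,0]],"dr":[[0,0,0],[0,0,0],[0,0,0],[0,0,0],[0,0,0]],"jaw":[255,255,255,255,255]}'
```

```text
[ 0.62888484 -0.07927787  0.023     ] top says .6194 .0015
time: 5.85
eef_pos: [0.6236, -0.1711, 0.0934]
tcp_rot: [0.707, 0.708, -0.001, -0.003]
contact_force: [-1.1, -0.2, -2.2]
opening: 0.737
time: 6.27
eef_pos: [0.6263, -0.1733, 0.0932]
tcp_rot: [0.707, 0.707, 0.0, 0.001]
contact_force: [-0.8, -0.4, -2.6]
opening: 0.735
```

```bash
J="python3 -m jog"
$J '{"travel":[[0,0,-1],[0,0,-1],[0,0,0],[0,0,0]],"dr":[[0,0,0],[0,0,0],[0,0,0],[0,0,0]],"jaw":[255,255,255,255]}'
```

```text
time: 6.6
eef_pos: [0.6261, -0.1733, 0.0906]
tcp_rot: [0.707, 0.707, 0.0, 0.0]
contact_force: [-0.6, 0.9, -1.8]
opening: 0.74
```

```bash
J="python3 -m jog"
$J '{"travel":[[0,0,0],[0,0,0],[0,0,0],[0,0,0],[0,0,0]],"dr":[[0,0,0],[0,0,0],[0,0,0],[0,0,0],[0,0,0]],"jaw":[120,60,0,0,0]}'
$J '{"travel":[[0,0,15],[0,0,30],[0,0,35],[0,0,35],[0,0,25]],"dr":[[0,0,0],[0,0,0],[0,0,0],[0,0,0],[0,0,0]],"jaw":[0,0,0,0,0]}'
python3 -c "
from h import *
s=get_state(); im=read_camera('wrist')
wlook('pics/w4.png',[.626,-.172,.151])"
$J '{"travel":[[-14,37,0],[-14,37,0],[-14,37,0],[-14,37,0],[-14,37,0]],"dr":[[0,0,0],[0,0,0],[0,0,0],[0,0,0],[0,0,0]],"jaw":[0,0,0,0,0]}'
$J '{"travel":[[-14,37,0],[-14,37,0],[-14,37,0],[-14,37,0],[-14,37,0]],"dr":[[0,0,0],[0,0,0],[0,0,0],[0,0,0],[0,0,0]],"jaw":[0,0,0,0,0]}'
$J '{"travel":[[-14,37,0],[-14,37,0],[-9,19,0],[0,0,0],[0,0,0]],"dr":[[0,0,0],[0,0,0],[0,0,0],[0,0,0],[0,0,0]],"jaw":[0,0,0,0,0]}'
python3 -c "
from h import *
wlook('pics/w5.png',[.449,.290,.105])
cv2.imwrite('pics/c5.png',np.hstack([cv2.imread('pics/w4.png')[:,120:520],cv2.imread('pics/w5.png')[:,120:520]]))"
```

```text
time: 7.02
eef_pos: [0.6262, -0.1733, 0.0908]
tcp_rot: [0.707, 0.707, 0.0, 0.0]
contact_force: [0.1, 0.1, -0.0]
opening: 1.004
time: 7.43
eef_pos: [0.6269, -0.1736, 0.2358]
tcp_rot: [0.707, 0.707, 0.001, 0.003]
contact_force: [-0.2, 0.5, 0.8]
opening: 1.001
tcp [ 0.6293 -0.1746  0.242 ] tool x,y [[-0.0, 1.0, -0.006], [1.0, 0.0, 0.014]] pred 315 241
blob [315.4 236.7] 139 [19 21] at [ 0.6263 -0.169   0.151 ] shift mm [ -3.    5.6 -91. ] t 7.4833
time: 7.95
eef_pos: [0.5546, 0.0133, 0.2302]
tcp_rot: [0.707, 0.707, -0.0, -0.0]
contact_force: [1.0, 1.0, -0.7]
opening: 1.0
time: 8.37
eef_pos: [0.4845, 0.1984, 0.2304]
tcp_rot: [0.707, 0.707, -0.0, -0.0]
contact_force: [0.6, 0.1, -0.2]
opening: 1.001
time: 8.78
eef_pos: [0.4481, 0.2905, 0.2302]
tcp_rot: [0.706, 0.708, -0.0, 0.0]
contact_force: [0.5, 0.3, 0.0]
opening: 0.998
tcp [0.4481 0.2905 0.2302] tool x,y [[-0.003, 1.0, -0.001], [1.0, 0.003, -0.0]] pred 322 232
blob [316.9 231.2] 233 [18 20] at [0.4447 0.2905 0.105 ] shift mm [-3.300e+00 -1.000e-01 -1.252e+02] t 8.7833
```

View pics/c5.png

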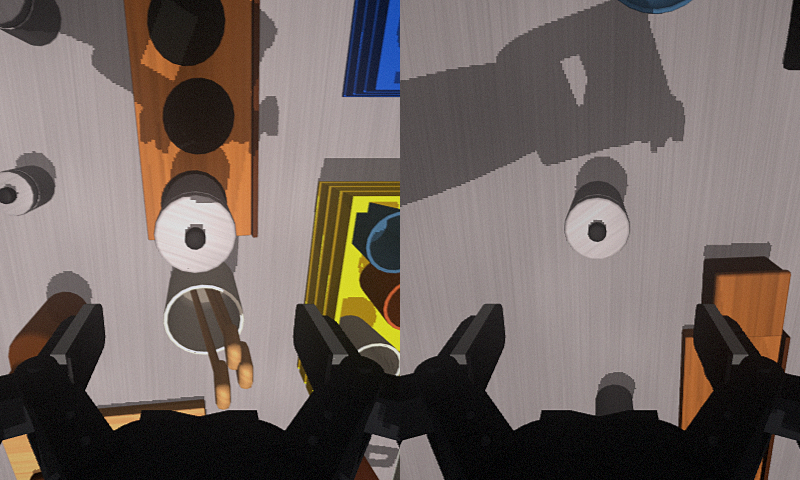

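q stands on pad 1, with its knob at (315,237) in the left half. s is at (597,231) in the right half and needs a −3 mm shift in x. I'll grip s and carry it to pad 2.

```bash
J="python3 -m jog"
$J '{"travel":[[-3,0,-40],[0,0,-40],[0,0,-40],[0,0,-40],[0,0,-24]],"dr":[[0,0,0],[0,0,0],[0,0,0],[0,0,0],[0,0,0]],"jaw":[0,0,0,0,0]}'
$J '{"travel":[[0,0,0],[0,0,0],[0,0,0],[0,0,0],[0,0,0]],"dr":[[0,0,0],[0,0,0],[0,0,0],[0,0,0],[0,0,0]],"jaw":[80,160,255,255,255]}' 60
$J '{"travel":[[0,0,0],[0,0,0],[0,0,0],[0,0,0],[0,0,0]],"dr":[[0,0,0],[0,0,0],[0,0,0],[0,0,0],[0,0,0]],"jaw":[255,255,255,255,255]}'
$J '{"travel":[[0,0,10],[0,0,20],[0,0,30],[0,0,25],[0,0,15]],"dr":[[0,0,0],[0,0,0],[0,0,0],[0,0,0],[0,0,0]],"jaw":[255,255,255,255,255]}'
$J '{"travel":[[9,-19,0],[16,-32,0],[16,-32,0],[16,-32,0],[16,-32,0]],"dr":[[0,0,0],[0,0,0],[0,0,0],[0,0,0],[0,0,0]],"jaw":[255,255,255,255,255]}'
$J '{"travel":[[16,-32,0],[16,-32,0],[16,-32,0],[16,-32,0],[16,-32,0]],"dr":[[0,0,0],[0,0,0],[0,0,0],[0,0,0],[0,0,0]],"jaw":[255,255,255,255,255]}'
$J '{"travel":[[16,-32,0],[16,-32,0],[0,0,0],[0,0,0]],"dr":[[0,0,0],[0,0,0],[0,0,0],[0,0,0]],"jaw":[255,255,255,255]}'
python3 -c "
from h import *
cv2.imwrite('pics/s6.png',np.hstack([read_camera('scene')[60:380,120:520,::-1],read_camera('wrist')[160:,120:520,::-1]]))"
```

```text
time: 9.25
eef_pos: [0.4441, 0.2871, 0.042]
tcp_rot: [0.708, 0.706, -0.003, -0.001]
contact_force: [-0.7, -0.4, -0.1]
opening: 0.998
time: 9.67
eef_pos: [0.4474, 0.2902, 0.0484]
tcp_rot: [0.707, 0.707, 0.002, 0.001]
contact_force: [-0.4, 0.3, -2.0]
opening: 0.667
time: 10.08
eef_pos: [0.4464, 0.2901, 0.0473]
tcp_rot: [0.707, 0.707, 0.0, 0.0]
contact_force: [-1.9, -0.7, 5.1]
opening: 0.664
time: 10.5
eef_pos: [0.4469, 0.2904, 0.1495]
tcp_rot: [0.707, 0.707, 0.002, 0.001]
contact_force: [0.5, 0.5, -2.6]
opening: 0.663
time: 10.92
eef_pos: [0.5189, 0.1415, 0.1464]
tcp_rot: [0.707, 0.707, -0.0, -0.0]
contact_force: [1.2, 0.8, -1.9]
opening: 0.663
time: 11.33
eef_pos: [0.599, -0.0187, 0.1461]
tcp_rot: [0.707, 0.707, -0.0, -0.0]
contact_force: [-0.5, -0.2, -3.2]
opening: 0.668
time: 11.67
eef_pos: [0.6311, -0.083, 0.1459]
tcp_rot: [0.708, 0.706, -0.0, -0.0]
contact_force: [0.0, 0.3, -2.1]
opening: 0.664
```

View pics/s6.png

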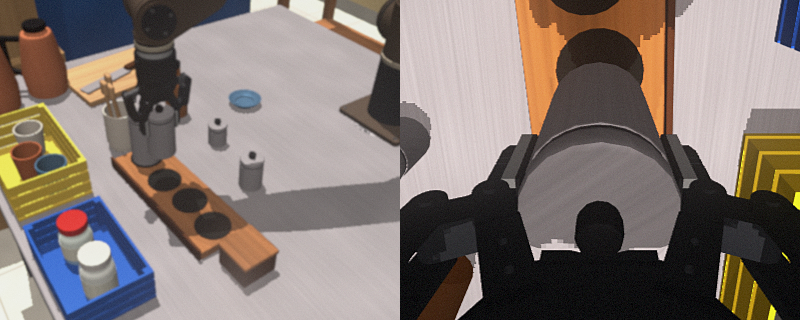

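s hangs upright above pad 2, next to q. I'll lower it, release, and go to p.

```bash
J="python3 -m jog"
$J '{"travel":[[0,2,-25],[0,0,-30],[0,0,-15],[0,0,-3],[0,0,0]],"dr":[[0,0,0],[0,0,0],[0,0,0],[0,0,0],[0,0,0]],"jaw":[255,255,255,255,255]}'
$J '{"travel":[[0,0,-1],[0,0,-1],[0,0,-1],[0,0,-1],[0,0,0]],"dr":[[0,0,0],[0,0,0],[0,0,0],[0,0,0],[0,0,0]],"jaw":[255,255,255,255,255]}'
$J '{"travel":[[0,0,0],[0,0,0],[0,0,0],[0,0,0],[0,0,0]],"dr":[[0,0,0],[0,0,0],[0,0,0],[0,0,0],[0,0,0]],"jaw":[180,120,60,0,0]}'
$J '{"travel":[[0,0,15],[0,0,35],[0,0,40],[0,0,40],[0,0,31]],"dr":[[0,0,0],[0,0,0],[0,0,0],[0,0,0],[0,0,0]],"jaw":[0,0,0,0,0]}'
python3 -c "
from h import *
wlook('pics/w7.png',[.631,-.081,.128])"
$J '{"travel":[[-32,19,0],[-32,19,0],[-32,19,0],[-32,19,0],[-32,19,0]],"dr":[[0,0,0],[0,0,0],[0,0,0],[0,0,0],[0,0,0]],"jaw":[0,0,0,0,0]}'
$J '{"travel":[[0,0,0],[0,0,0],[0,0,0]],"dr":[[0,0,0],[0,0,0],[0,0,0]],"jaw":[0,0,0]}'
python3 -c "
from h import *
wlook('pics/w8.png',[.471,.014,.083])
cv2.imwrite('pics/c8.png',np.hstack([cv2.imread('pics/w7.png')[:,120:520],cv2.imread('pics/w8.png')[:,120:520]]))"
```

```text
time: 12.18
eef_pos: [0.6298, -0.0776, 0.0723]
tcp_rot: [0.706, 0.708, -0.001, -0.001]
contact_force: [0.5, 0.3, -2.1]
opening: 0.663
time: 12.6
eef_pos: [0.6315, -0.0793, 0.0702]
tcp_rot: [0.707, 0.707, 0.0, 0.001]
contact_force: [-0.6, 0.2, -1.6]
opening: 0.665
time: 13.02
eef_pos: [0.631, -0.0793, 0.0695]
tcp_rot: [0.707, 0.707, 0.0, 0.0]
contact_force: [0.2, 0.9, -0.8]
opening: 0.997
time: 13.43
eef_pos: [0.6316, -0.0794, 0.2341]
tcp_rot: [0.707, 0.707, 0.001, 0.002]
contact_force: [1.5, -0.3, 1.0]
opening: 1.0
tcp [ 0.6316 -0.0794  0.2341] tool x,y [[-0.0, 1.0, -0.001], [1.0, 0.0, 0.003]] pred 320 240
blob [319.4 236. ] 115 [19 18] at [ 0.6307 -0.0776  0.128 ] shift mm [  -0.9    1.8 -106.1] t 13.4333
time: 13.9
eef_pos: [0.4693, 0.0165, 0.2298]
tcp_rot: [0.707, 0.707, -0.0, -0.0]
contact_force: [-0.8, 0.3, 0.1]
opening: 1.004
time: 14.15
eef_pos: [0.4714, 0.0157, 0.2308]
tcp_rot: [0.707, 0.707, 0.0, 0.001]
contact_force: [-0.1, -0.1, 0.5]
opening: 1.002
tcp [0.4714 0.0157 0.2308] tool x,y [[-0.0, 1.0, -0.001], [1.0, 0.0, 0.002]] pred 320 226
blob [316.7 226.5] 133 [16 17] at [0.4681 0.0133 0.083 ] shift mm [  -3.4   -2.3 -147.8] t 14.15
```

View pics/c8.png

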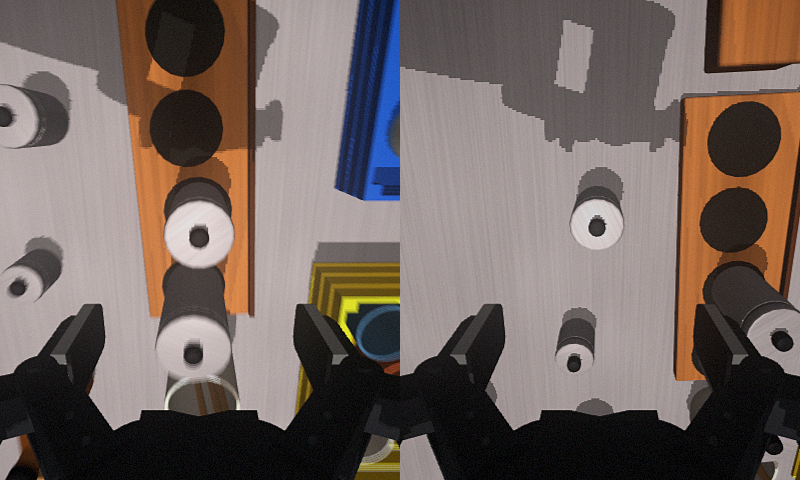

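s stands on pad 2 (knob at (199,237) in the left half). p is at (597,227) in the right half and needs a (−3,−2) mm shift. I'll grip p and carry it to pad 3.

```bash
J="python3 -m jog"
$J '{"travel":[[-3,-2,-40],[0,0,-40],[0,0,-40],[0,0,-40],[0,0,-30]],"dr":[[0,0,0],[0,0,0],[0,0,0],[0,0,0],[0,0,0]],"jaw":[0,0,0,0,0]}'
$J '{"travel":[[0,0,-14],[0,0,0],[0,0,0],[0,0,0],[0,0,0]],"dr":[[0,0,0],[0,0,0],[0,0,0],[0,0,0],[0,0,0]],"jaw":[0,80,160,255,255]}' 60
$J '{"travel":[[0,0,0],[0,0,0],[0,0,0],[0,0,0],[0,0,0]],"dr":[[0,0,0],[0,0,0],[0,0,0],[0,0,0],[0,0,0]],"jaw":[255,255,255,255,255]}'
$J '{"travel":[[0,0,10],[0,0,20],[0,0,30],[0,0,25],[0,0,15]],"dr":[[0,0,0],[0,0,0],[0,0,0],[0,0,0],[0,0,0]],"jaw":[255,255,255,255,255]}'
$J '{"travel":[[16,0,0],[32,-3,0],[35,-3,0],[35,-3,0],[33,-2,0]],"dr":[[0,0,0],[0,0,0],[0,0,0],[0,0,0],[0,0,0]],"jaw":[255,255,255,255,255]}'
$J '{"travel":[[0,0,0],[0,0,0],[0,0,0]],"dr":[[0,0,0],[0,0,0],[0,0,0]],"jaw":[255,255,255]}'
python3 -c "
from h import *
cv2.imwrite('pics/s9.png',np.hstack([read_camera('scene')[60:380,120:520,::-1],read_camera('wrist')[160:,120:520,::-1]]))"
```

```text
time: 14.62
eef_pos: [0.4677, 0.0132, 0.0372]
tcp_rot: [0.707, 0.707, -0.001, -0.001]
contact_force: [-0.0, -0.5, -1.4]
opening: 0.999
time: 15.03
eef_pos: [0.47, 0.0133, 0.0282]
tcp_rot: [0.707, 0.707, 0.001, 0.002]
contact_force: [0.9, -0.3, -2.5]
opening: 0.603
time: 15.45
eef_pos: [0.4695, 0.0135, 0.0279]
tcp_rot: [0.707, 0.707, 0.001, 0.002]
contact_force: [0.7, -0.2, 6.1]
opening: 0.595
time: 15.87
eef_pos: [0.468, 0.014, 0.1287]
tcp_rot: [0.707, 0.707, 0.001, 0.001]
contact_force: [1.7, 1.0, -1.7]
opening: 0.597
time: 16.28
eef_pos: [0.6192, 0.003, 0.1255]
tcp_rot: [0.707, 0.707, -0.001, -0.001]
contact_force: [0.2, -0.2, -1.7]
opening: 0.594
time: 16.53
eef_pos: [0.6172, 0.0033, 0.125]
tcp_rot: [0.707, 0.707, -0.001, -0.002]
contact_force: [-0.7, -0.1, -2.2]
opening: 0.594
```

View pics/s9.png

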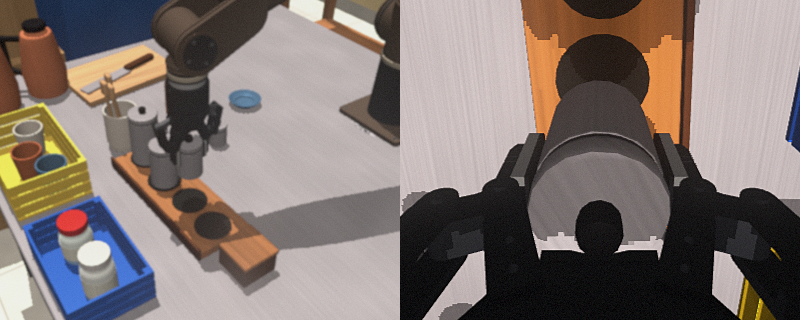

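p is above pad 3. I'll lower it, release, and go to r.

```bash
J="python3 -m jog"
$J '{"travel":[[1,-1,-25],[0,0,-30],[0,0,-15],[0,0,-3],[0,0,0]],"dr":[[0,0,0],[0,0,0],[0,0,0],[0,0,0],[0,0,0]],"jaw":[255,255,255,255,255]}'
$J '{"travel":[[0,0,-1],[0,0,-1],[0,0,-1],[0,0,-1],[0,0,0]],"dr":[[0,0,0],[0,0,0],[0,0,0],[0,0,0],[0,0,0]],"jaw":[255,255,255,255,255]}'
$J '{"travel":[[0,0,0],[0,0,0],[0,0,0],[0,0,0],[0,0,0]],"dr":[[0,0,0],[0,0,0],[0,0,0],[0,0,0],[0,0,0]],"jaw":[180,120,60,0,0]}'
$J '{"travel":[[0,0,20],[0,0,40],[0,0,41],[0,0,41],[0,0,39]],"dr":[[0,0,0],[0,0,0],[0,0,0],[0,0,0],[0,0,0]],"jaw":[0,0,0,0,0]}'
python3 -c "
from h import *
wlook('pics/w10.png',[.619,.002,.106])"
$J '{"travel":[[-29,-26,0],[-29,-26,0],[-29,-26,0],[-29,-26,0],[-29,-26,0]],"dr":[[0,0,0],[0,0,0],[0,0,0],[0,0,0],[0,0,0]],"jaw":[0,0,0,0,0]}'
$J '{"travel":[[-29,-26,0],[0,0,0],[0,0,0],[0,0,0]],"dr":[[0,0,0],[0,0,0],[0,0,0],[0,0,0]],"jaw":[0,0,0,0]}'
python3 -c "
from h import *
wlook('pics/w11.png',[.443,-.154,.063])
cv2.imwrite('pics/c11.png',np.hstack([cv2.imread('pics/w10.png')[:,120:520],cv2.imread('pics/w11.png')[:,120:520]]))"
```

```text
time: 17.05
eef_pos: [0.6185, 0.0021, 0.0527]
tcp_rot: [0.707, 0.707, -0.001, -0.001]
contact_force: [0.9, 0.2, -2.0]
opening: 0.597
time: 17.47
eef_pos: [0.6206, 0.0018, 0.0508]
tcp_rot: [0.707, 0.707, 0.0, 0.001]
contact_force: [-0.8, -0.6, 2.9]
opening: 0.596
time: 17.88
eef_pos: [0.6198, 0.0018, 0.0489]
tcp_rot: [0.707, 0.707, -0.0, -0.0]
contact_force: [-0.2, 0.5, 0.5]
opening: 0.981
time: 18.3
eef_pos: [0.6197, 0.0019, 0.232]
tcp_rot: [0.707, 0.707, 0.0, 0.0]
contact_force: [0.5, -0.0, 0.6]
opening: 0.996
tcp [0.6197 0.0019 0.232 ] tool x,y [[-0.0, 1.0, 0.0], [1.0, 0.0, 0.0]] pred 320 231
blob [320.5 232. ] 102 [18 17] at [0.6195 0.001  0.106 ] shift mm [  -0.2   -0.9 -126. ] t 18.3
time: 18.77
eef_pos: [0.4734, -0.1288, 0.2297]
tcp_rot: [0.707, 0.707, -0.0, 0.0]
contact_force: [0.8, -1.1, -0.4]
opening: 1.003
time: 19.1
eef_pos: [0.4461, -0.1542, 0.2302]
tcp_rot: [0.707, 0.707, 0.0, 0.0]
contact_force: [0.0, 0.1, -0.0]
opening: 0.996
tcp [ 0.4461 -0.1542  0.2302] tool x,y [[0.001, 1.0, 0.0], [1.0, -0.001, 0.001]] pred 317 219
blob [316.1 217.8] 112 [15 16] at [ 0.4419 -0.1533  0.063 ] shift mm [  -4.2    0.9 -167.2] t 19.1
```

View pics/c11.png

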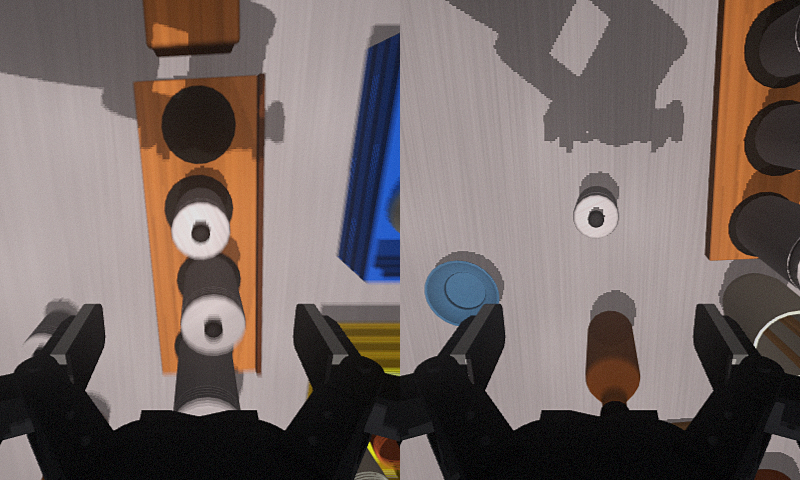

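p stands on pad 3 (knob at (200,232) in the left half). r is at (596,218) in the right half and needs a (−4,+1) mm shift. I'll grip r and carry it to pad 4.

```bash
J="python3 -m jog"
$J '{"travel":[[-4,1,-40],[0,0,-40],[0,0,-40],[0,0,-40],[0,0,-30]],"dr":[[0,0,0],[0,0,0],[0,0,0],[0,0,0],[0,0,0]],"jaw":[0,0,0,0,0]}'
$J '{"travel":[[0,0,-20],[0,0,-8],[0,0,0],[0,0,0],[0,0,0]],"dr":[[0,0,0],[0,0,0],[0,0,0],[0,0,0],[0,0,0]],"jaw":[0,0,80,160,255]}' 60
$J '{"travel":[[0,0,0],[0,0,0],[0,0,0],[0,0,0],[0,0,0]],"dr":[[0,0,0],[0,0,0],[0,0,0],[0,0,0],[0,0,0]],"jaw":[255,255,255,255,255]}'
$J '{"travel":[[0,0,15],[0,0,30],[0,0,35],[0,0,35],[0,0,15]],"dr":[[0,0,0],[0,0,0],[0,0,0],[0,0,0],[0,0,0]],"jaw":[255,255,255,255,255]}'
$J '{"travel":[[0,20,0],[0,40,0],[0,40,0],[0,40,0],[0,40,0]],"dr":[[0,0,0],[0,0,0],[0,0,0],[0,0,0],[0,0,0]],"jaw":[255,255,255,255,255]}'
$J '{"travel":[[0,40,0],[17,20,0],[35,0,0],[35,0,0],[35,0,0]],"dr":[[0,0,0],[0,0,0],[0,0,0],[0,0,0],[0,0,0]],"jaw":[255,255,255,255,255]}'
$J '{"travel":[[35,0,0],[20,0,0],[0,0,0],[0,0,0]],"dr":[[0,0,0],[0,0,0],[0,0,0],[0,0,0]],"jaw":[255,255,255,255]}'
python3 -c "
from h import *
cv2.imwrite('pics/s12.png',np.hstack([read_camera('scene')[60:380,120:520,::-1],read_camera('wrist')[160:,120:520,::-1]]))"
```

```text
time: 19.57
eef_pos: [0.4414, -0.1511, 0.037]
tcp_rot: [0.706, 0.708, -0.0, -0.002]
contact_force: [-0.0, -0.6, -0.9]
opening: 1.0
time: 19.98
eef_pos: [0.4437, -0.1536, 0.014]
tcp_rot: [0.707, 0.708, 0.0, 0.002]
contact_force: [0.7, -0.5, 0.0]
opening: 0.602
time: 20.4
eef_pos: [0.4438, -0.1541, 0.0145]
tcp_rot: [0.707, 0.707, 0.001, 0.002]
contact_force: [2.0, 1.6, 6.9]
opening: 0.525
time: 20.82
eef_pos: [0.4437, -0.1543, 0.1473]
tcp_rot: [0.707, 0.707, 0.001, 0.004]
contact_force: [1.3, -0.8, -0.8]
opening: 0.528
time: 21.23
eef_pos: [0.4411, 0.0283, 0.1424]
tcp_rot: [0.707, 0.707, 0.0, 0.0]
contact_force: [0.6, 0.8, -0.2]
opening: 0.525
time: 21.65
eef_pos: [0.5645, 0.0878, 0.1421]
tcp_rot: [0.706, 0.708, -0.0, -0.0]
contact_force: [0.5, -0.2, -0.2]
opening: 0.524
time: 21.98
eef_pos: [0.6188, 0.0866, 0.1416]
tcp_rot: [0.707, 0.707, -0.001, -0.001]
contact_force: [0.0, 0.6, -1.6]
opening: 0.527
```

View pics/s12.png

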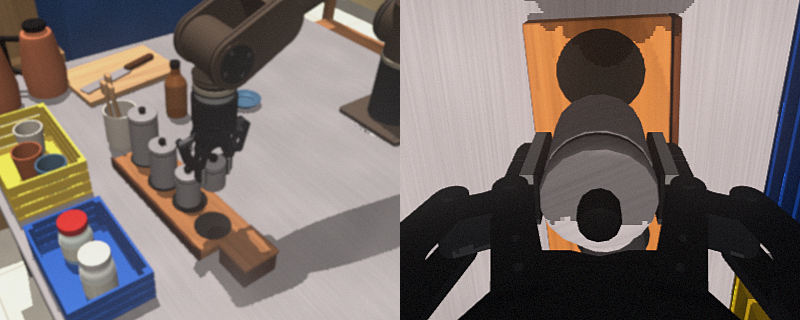

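r is above pad 4. I'll lower it, release, rise and back off.

```bash
J="python3 -m jog"
$J '{"travel":[[0,0,-30],[0,0,-35],[0,0,-25],[0,0,-10],[0,0,-3]],"dr":[[0,0,0],[0,0,0],[0,0,0],[0,0,0],[0,0,0]],"jaw":[255,255,255,255,255]}'
$J '{"travel":[[0,0,-1],[0,0,-1],[0,0,-1],[0,0,-1],[0,0,0]],"dr":[[0,0,0],[0,0,0],[0,0,0],[0,0,0],[0,0,0]],"jaw":[255,255,255,255,255]}'
$J '{"travel":[[0,0,0],[0,0,0],[0,0,0],[0,0,0],[0,0,0]],"dr":[[0,0,0],[0,0,0],[0,0,0],[0,0,0],[0,0,0]],"jaw":[180,120,60,0,0]}'
$J '{"travel":[[0,0,20],[0,0,40],[0,0,41],[0,0,41],[0,0,40]],"dr":[[0,0,0],[0,0,0],[0,0,0],[0,0,0],[0,0,0]],"jaw":[0,0,0,0,0]}'
python3 -c "
from h import *
wlook('pics/w13.png',[.619,.0864,.086])"
$J '{"travel":[[-30,28,0],[-30,28,0],[-30,28,0],[-30,28,0],[-30,28,0]],"dr":[[0,0,0],[0,0,0],[0,0,0],[0,0,0],[0,0,0]],"jaw":[0,0,0,0,0]}'
$J '{"travel":[[-10,35,0],[-10,35,0],[0,0,0],[0,0,0]],"dr":[[0,0,0],[0,0,0],[0,0,0],[0,0,0]],"jaw":[0,0,0,0]}'
python3 - <<'E'
from h import *
im=read_camera('top'); cv2.imwrite('pics/top14.png',im[:,:,::-1])
i=camera_info('top')
for n,X in dict(q=[.6259,-.1723,.151],s=[.631,-.0824,.128],p=[.6194,.0015,.106],r=[.6194,.0864,.086]).items():
    p=i["K"]@(i["R"]@X+i["t"]); u,v=(p[:2]/p[2]).round().astype(int)
    c,a,b=dark(im,u,v,9,70); P=ray('top',c,X[2]); print(n,c,a,b,((P-X)*1000).round(1))
c,a,s=dark(im,482,293,10,70); print("bottle",c,a)
print(get_state()['time'])
E
```

```text
time: 22.5
eef_pos: [0.6162, 0.087, 0.0376]
tcp_rot: [0.707, 0.707, -0.002, -0.002]
contact_force: [-0.3, 0.3, -1.0]
opening: 0.523
time: 22.92
eef_pos: [0.6201, 0.0869, 0.0374]
tcp_rot: [0.707, 0.707, 0.001, 0.001]
contact_force: [-1.9, -0.3, 4.7]
opening: 0.522
time: 23.33
eef_pos: [0.6188, 0.0869, 0.0351]
tcp_rot: [0.707, 0.707, 0.0, 0.0]
contact_force: [-0.1, 0.5, -0.4]
opening: 0.925
time: 23.75
eef_pos: [0.6185, 0.0869, 0.2188]
tcp_rot: [0.707, 0.707, -0.0, -0.0]
contact_force: [0.8, 0.5, -1.1]
opening: 1.0
tcp [0.6185 0.0869 0.2188] tool x,y [[-0.0, 1.0, 0.0], [1.0, 0.0, -0.0]] pred 321 229
blob [321.1 229.3] 138 [17 16] at [0.6188 0.0863 0.086 ] shift mm [   0.2   -0.6 -132.8] t 23.75
time: 24.22
eef_pos: [0.4673, 0.2276, 0.2167]
tcp_rot: [0.707, 0.707, -0.0, -0.0]
contact_force: [-0.3, 0.9, 0.2]
opening: 0.998
time: 24.55
eef_pos: [0.4479, 0.2982, 0.2169]
tcp_rot: [0.706, 0.708, -0.0, 0.0]
contact_force: [0.2, -0.3, 0.3]
opening: 0.999
q [407.05 206.2 ] 40 [7 7] [1.3 1.8 0. ]
s [359.275 204.625] 40 [8 7] [ 0.9  4.  -0. ]
p [320.         210.58333333] 36 [7 6] [ 2.  -1.6  0. ]
r [278.5        211.70588235] 34 [6 7] [ 0.8 -0.8  0. ]
bottle [480.44680851 291.98404255] 188
24.6
```

View pics/top14.png

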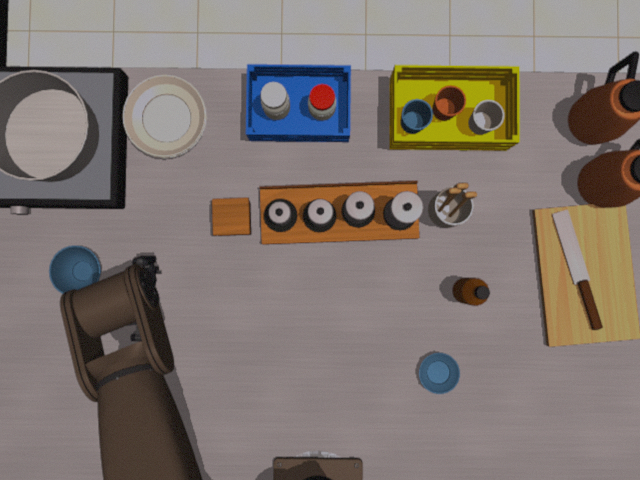

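The top view shows all four canisters upright on their pads: q (407,206), s (359,205), p (320,211) and r (279,212). Each is within about 4 mm of its pad centre. The bottle hasn't moved and the gripper is clear, so I'm handing in.

```bash
python3 -c "
from plant import *
print(sign_off())"
```

```text
the job is handed in; nothing more can be done
None
```

The four canisters now stand on the pads in height order: q (tallest) next to the spoon pot, then s, p and r. I gripped and moved them one at a time, and handed in at about 25 s of the 106 s allowed.

- **Position:** the last top-camera check put q, s, p and r about 2, 4, 3 and 1 mm from their pad centres; the limit is 15 mm.
- **Upright:** all four look upright in that picture. I did not measure the tilt angles.
- **Bottle:** the sauce bottle's cap is at the same pixel as at the start, so it did not move.
- **Robot:** the gripper was open and well clear of everything at hand-in.
- **Disagreements:** the camera views differed by a few millimetres (up to 5 mm on canister s), which is well inside the tolerance. No check failed.

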